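Wind the bench jack up to a shoe last

TASK

A wooden shoe last stands loose on the bed of the green bench jack, between the heel pad and the sprung toe stop. Turn the handwheel clockwise (seen from above) by its black handle until the pad has pushed the last up against the toe stop and the wheel turns clearly firm, then let go, leaving the pad bearing snugly on the last. Work by the wheel alone without touching the last or the pad, do not force it past firm or the wood is marked, and leave the other things on the bench where they are.

Things in the scene. Friction and masses are not known exactly. Their poses are not given: they have to be found in the camera images.
- jack: green bench jack, fixed. Origin on the bench at the foot of the handwheel's upright axis. Its bed, 115 mm wide, 500 mm long, top 40 mm above the bench, runs along the jack's y at x = +135 mm. The toe stop (block with a sprung cork V, 7 N/mm) is clamped near the bed's +y end; its place differs by 35 mm from job to job and is not reported: it can be seen, or felt through the wheel.
- wheel_axis (a point): point on the upright axis of the handwheel, at the height of the top of its rim (106 mm above the bench). Aluminium wheel, 151 mm across, hub no higher than 110 mm.
- handwheel (a joint): turn of the handwheel in rad, growing clockwise seen from above; range -0.3 to 9.5, and the last meets the stop well before that. Rack and pinion: 15 mm of pad travel towards the stop per rad; 1 N along the rim at the handle gives about 4.3 N at the pad. Running friction takes about 5 N at the handle (more when turned fast) and holds the wheel where it is left.
- handle_grip (a point): middle of the grip of the upright black crank handle on the wheel's rim, 65 mm from the axis, 134 mm above the bench. Cylinder 24 mm in diameter, from 110 to 154 mm above the bench; it spins freely on its pin, so a gripper can hold it in one orientation all the way round.
- heel_pad: upright green pad with a cork face, 70 mm wide, 82 mm tall above the bed, on the carriage driven by the wheel. Origin on the bed top under the middle of the cork face, which looks along the jack's +y. Travels along the jack's y.
- last: loose shoe last (dark wood, solid foot shape) standing on its sole on the bed, 230 mm long, 74 mm wide, 88 mm tall, about 0.5 kg. Origin on the bed under the middle of its length; x points to the toe (about the jack's +y), heel 115 mm behind the origin. It starts clear of both pad and stop. 20 to 50 N from the pad holds it well; more than 80 N marks the wood.
- tack_jar: amber jar of tacks, 60 mm across, 75 mm tall, beside the jack; a bystander. Origin under its centre.
- hammer: hammer, 230 mm long, lying beside the jack; a bystander. Origin under its middle.
- spare_last: another shoe last in lighter wood on the bench; a bystander. Origin under its middle.
- brush: brush with wooden handle; a bystander. Origin under its middle.
- wax_puck: round yellow cake of wax, 56 mm across, 22 mm tall; a bystander. Origin under its centre.
- polish_tin: flat red tin with a white lid, 80 mm across, 35 mm tall; a bystander. Origin under its centre.
- awl: awl with orange handle, 160 mm long; a bystander. Origin under its middle.
Things that resemble listed ones, but are neither listed nor needed, are in the scene too. What is shaped like the last but orange or yellow is not meant.

How it is judged:
By the outcome, as a careful person would: the job done as asked, in the order asked, and still so for the second after the job is handed in, with the robot touching nothing.
It also fails if it takes over 54 s, if anything falls off the work surface, if the arm or the gripper's body presses on something with over 40 N, if the wrist force passes 120 N, or if a joint passes its speed limit or range.

ROBOT

A 6-joint arm with a two-finger parallel gripper is mounted at the origin on the work surface. World frame = base frame: x ahead of the robot, y to its left, z up, the work surface at z = 0. Lengths are in m, angles in degrees, forces in N, time in s.
With the tool pointing down it reaches from about 0.3 to 0.85 m from the base axis. Payload 5.4 kg.
Tool frame: the origin (TCP) lies at the very end of the fingers, on their centre line; the grasp point (between the pads) lies 19 mm behind it (bot.hold_point_z is the distance from the TCP to the grasp point, in m); z points along the fingers, y is the line along which they close (so a half turn about z gives the same grasp; the last joint's range is limited). The gripper opens to 85 mm and grips with 20 to 120 N. Pads are 22 mm wide; open, the fingers measure 114 mm over their backs; the gripper's body (76 mm by 85 mm) begins 54 mm behind the grasp point. The pads swing forward as they close: fully open they stand 13 mm farther back than shut.
Start: joints at [57.233, 9.076, 91.501, -0, 79.423, -12.038], TCP at [0.204, 0.538, 0.231] pointing down, gripper open.
Joint ranges: [-166.64, 166.64], [-54.1, 131.32], [10.49, 154.53], [-73.88, 253.88], [9.74, 151.15], [-171.62, 171.62]. Speed limits (degrees/s): [147.25, 147.25, 180, 180, 180, 180].

INTERFACE

Orientations are given as a 3x3 rotation matrix whose columns are the frame's x, y, z axes.
In Python, from workcell import bot gives the robot as it stands. Calls block until the motion is done:
- bot.move_to(position, orientation): joint-space move of the TCP to a pose.
- bot.move_straight(position, speed=0.15, attitude=None, guard=None): straight line of the TCP; attitude=None keeps the orientation; speed is the mean speed in m/s. With guard (N) it stops when the force on the tool has changed by that much, and returns True; else False.
- bot.movej(angles): joint-space move.
- bot.set_gripper(opening, effort=None): opening from 0.0 (shut) to 1.0 (fully open); effort is the grip in N (None keeps the last); returns when the fingers have stopped.
- bot.wait(seconds).
- bot.solve_ik(position, orientation): joint angles nearest the present ones, or None.
- bot.read_state(): the state.
- bot.get_image(name): name is "scene" or "side" or "wrist"; returns the picture (420x560x3 uint8, blue, green, red); there is no depth.
- bot.camera_info(name): a dict with "camera_matrix" (3x3 intrinsics, pixels), "k1" (the pictures are not rectified: a ray, as slopes to the right and down, at radius r is drawn at 1 + k1 r^2 times it, then the intrinsics apply), "rvec" (rotation vector, rad) and "tvec" (3), from world to camera coordinates, as OpenCV has them. Camera axes: x right, y down, z forward; pixel columns grow to the right and rows downward; lengths in m; the calibration is good to about 2 mm. A picture is of the moment at which its call begins: read the wrist's pose just before it. camera_info takes no time and is no camera call; for the wrist camera it gives the pose at the moment of the call.
A pose or a line that the arm cannot do raises bot.PlanningError and nothing moves.
- bot.close_job(): hands the job in; it is judged then, once.
The state is a dict: "time_s": time; "q": joint angles; "qvel": joint speeds; "effort": joint torques, N m; "tool_pos": TCP position; "tool_rot": TCP orientation; "force": force on the tool from outside, world axes, zero at the start; "torque": the same for the moment, N m; "grip_width": opening from 0.0 (shut) to 1.0 (fully open); "gripper_force": force on a finger pad.
Only numpy, scipy, OpenCV 4.12 (cv2) and the standard library are available. Lean on these libraries where they do the work, as an engineer would, in place of code of your own. Each camera call takes 0.05 s, during which the arm holds its last target. There are 200 camera calls.

## Working session

There is one attempt and no reset: what is moved stays moved. The work goes in short steps, each a Python script; the robot and the scene stay as the last script left them, time stands still between calls to the robot, and variables do not carry over. Pictures are saved under pics/ and viewed, at most 10 in all, crops included, and the job is handed in when it is done.

```bash
mkdir -p pics; python3 - <<'E'
from workcell import bot
import cv2
for n in("scene","side"):
    cv2.imwrite(f"pics/{n}0.png",cv2.resize(bot.get_image(n),(784,588),interpolation=cv2.INTER_CUBIC)); print(n,bot.camera_info(n))
s=bot.read_state();print(s["time_s"],s["force"])
E
```

```text
scene {'camera_matrix': array([[406.97455228,   0.        , 278.49294788],
       [  0.        , 406.97455228, 210.1201372 ],
       [  0.        ,   0.        ,   1.        ]]), 'k1': -0.10887984903122093, 'rvec': array([ 1.41174286,  2.18463155, -0.82989157]), 'tvec': array([ 0.22230362, -0.26665582,  1.43378701])}
side {'camera_matrix': array([[436.02949447,   0.        , 278.64598662],
       [  0.        , 436.02949447, 210.24094352],
       [  0.        ,   0.        ,   1.        ]]), 'k1': -0.05853981914780898, 'rvec': array([ 1.95549303, -0.74235566,  0.41711299]), 'tvec': array([-0.38851673,  0.26463783,  0.90644255])}
0.1 [-0.58859199  0.83355877 -1.13270179]
```

View pics/scene0.png

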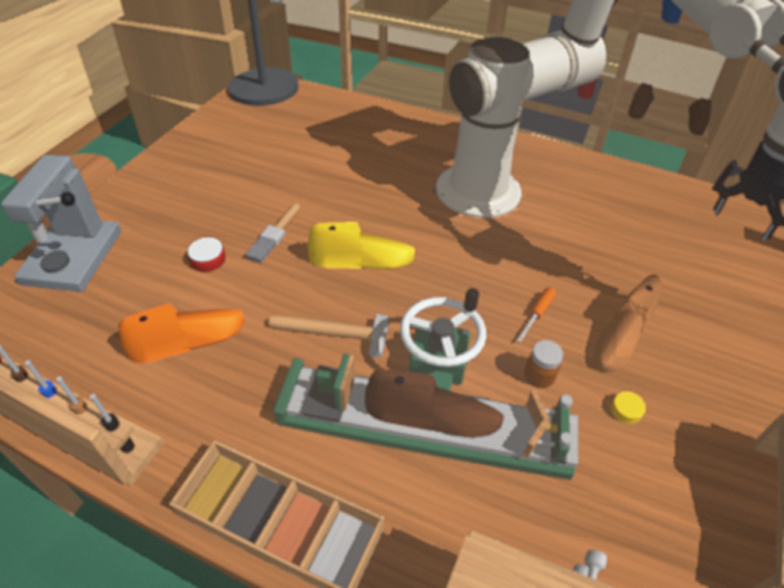

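View pics/side0.png

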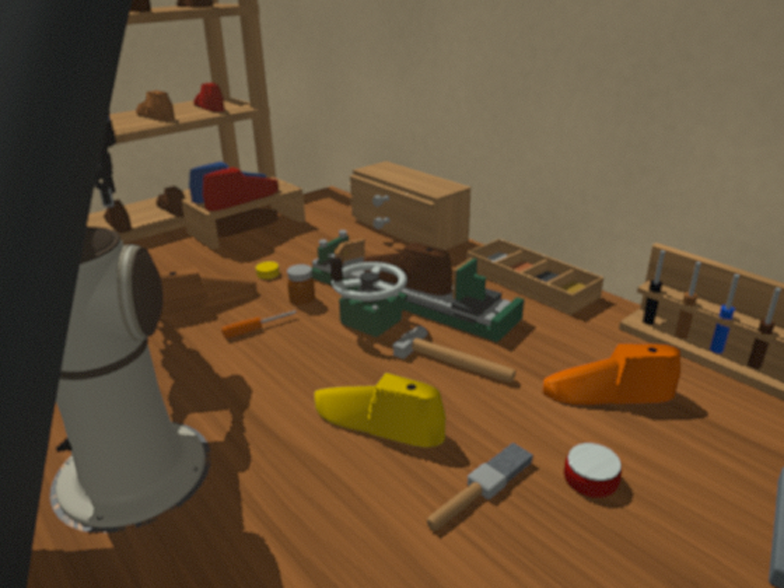

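The scene view shows the wheel around (443,331) in the 1.4x picture, with the handle at about (472,300). The jack bed runs from (280,400) to (575,450), pad at left (340,380), stop at right (545,430). I'll enlarge to measure.

```bash
python3 - <<'E'
from workcell import bot
import cv2,numpy as np
a=bot.get_image("scene")[195:285,275:365]; b=bot.get_image("side")[175:245,225:300]
a=cv2.resize(a,(585,585),interpolation=cv2.INTER_CUBIC) 
cv2.imwrite("pics/c1.png",a)
b=bot.get_image("scene")[245:345,190:420]
cv2.imwrite("pics/c2.png",cv2.resize(b,None,fx=3.4,fy=3.4,interpolation=cv2.INTER_CUBIC))
E
```

```text
(no output)
```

View pics/c1.png

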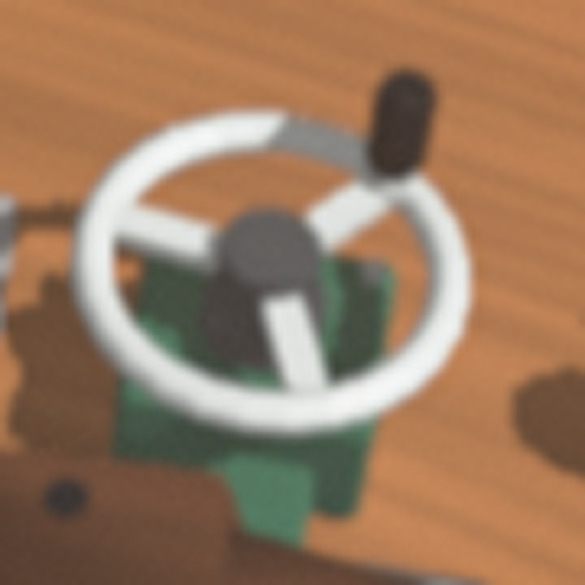

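View pics/c2.png

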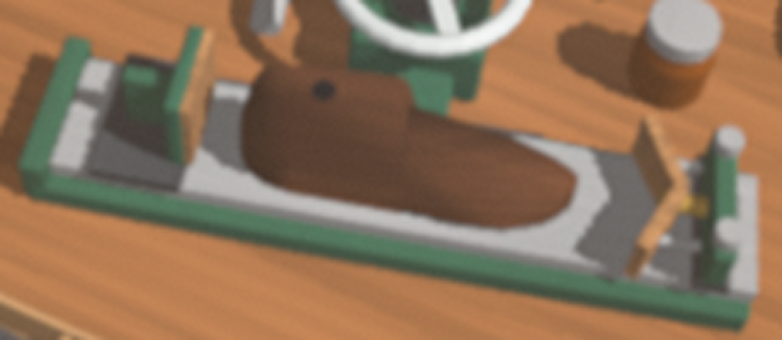

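The crop shows the rim's outer ellipse (left 73, right 472, top 110, bottom 435), the handle silhouette centred at about (403,122), and the last with gaps of roughly 40 mm on both sides. Now computing positions.

```bash
cat > h.py <<'E'
from workcell import bot
import cv2,numpy as np
from scipy.optimize import least_squares
def proj(P,n="scene"):
    c=bot.camera_info(n)
    return cv2.projectPoints(np.atleast_2d(np.float64(P)),c["rvec"],c["tvec"],c["camera_matrix"],np.array([c["k1"],0,0,0,0.]))[0][:,0]
def back(p,z,n="scene"):
    return np.r_[least_squares(lambda v:(proj([v[0],v[1],z],n)[0]-p),[.5,0]).x,z]
E
python3 - <<'E'
from h import *
c1=lambda u,v:np.array([275+(u+.5)/6.5-.5,195+(v+.5)/6.5-.5]); c2=lambda u,v:np.array([190+u/3.4,245+v/3.4])
t=np.linspace(0,2*np.pi,721)
def res(v):
    q=proj(np.c_[v[0]+.0755*np.cos(t),v[1]+.0755*np.sin(t),0*t+.100])
    l,r,u,d=[c for c in (c1(73,0)[0],c1(472,0)[0],c1(0,109)[1],c1(0,436)[1])]
    return [q[:,0].min()-l,q[:,0].max()-r,q[:,1].min()-u,q[:,1].max()-d]
s=least_squares(res,[.5,0]);print("axis",s.x,s.fun)
h=back(c1(403,122),.132);print("handle",h,np.linalg.norm(h[:2]-s.x))
k=lambda u,v:np.array([u/1.4,v/1.4])
for z in(.132,):
  print("side handle",back(k(337,268),z,"side"),"side hub",back(k(370,276),.108,"side"))
for n,p,z in[("bed front-left top",(25,170),.04),("bed front-right top",(745,305),.04),("pad top R",(212,33),.122),("pad top L",None,0),("heel",(243,150),.08),("toe",(577,183),.06),("stop V",(685,190),.08)]:
  if p: print(n,back(c2(*p),z))
E
```

```text
axis [0.54460265 0.0974545 ] [-0.08281386  0.07793266  1.15408925 -0.95514784]
handle [0.48355579 0.12487276 0.132     ] 0.06692144190547204
side handle [0.48625827 0.12392273 0.132     ] side hub [0.54128398 0.08965484 0.108     ]
bed front-left top [ 0.7827123  -0.10604445  0.04      ]
bed front-right top [0.67771335 0.3738059  0.04      ]
pad top R [ 0.67633806 -0.0118623   0.122     ]
heel [0.726811   0.03449786 0.08      ]
toe [0.64680461 0.24515703 0.06      ]
stop V [0.6354545  0.31287477 0.08      ]
```

```bash
python3 - <<'E'
from h import *
y=np.r_[np.array([-.105,.480])/np.hypot(.105,.480),0]; z=np.r_[0,0,-1.]
best=[]
for s in(1,-1):
    R=np.c_[np.cross(s*y,z),s*y,z]
    q=bot.solve_ik([.485,.1245,.24],R); print(s,q); best.append((abs(q[5]),s,R))
R=min(best,key=lambda b:b[0])[2]; np.save("R.npy",R)
bot.set_gripper(.8,20)
bot.move_to([.485,.1245,.24],R)
s=bot.read_state();print(s["time_s"],s["force"])
cv2.imwrite("pics/w1.png",bot.get_image("wrist"))
print(bot.camera_info("wrist")["tvec"],proj([[.485,.1245,.154],[.544,.0965,.11]],"wrist"))
E
```

```text
1 [ 5.42772063e-01 -2.45601693e+00  1.02550726e+02 -2.54444375e-14
  7.99052909e+01 -1.01796315e+02]
-1 [ 5.42772063e-01 -2.45601693e+00  1.02550726e+02 -2.54444375e-14
  7.99052909e+01  7.82036848e+01]
2.3833 [-0.24982178  0.43568326 -0.25226207]
[0.01774517 0.43513765 0.53960263] [[285.6915078  217.00617397]
 [331.817257   144.15554453]]
```

View pics/w1.png

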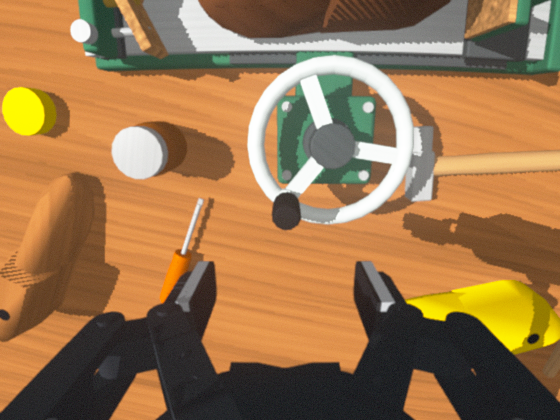

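The wrist view confirms it: handle centred at about (287,211), hub at (332,146), and nothing in the way. I'll refine from this view, descend and grip.

```bash
python3 - <<'E'
from h import *
R=np.load("R.npy")
h=back(np.array([287,210.5]),.14,"wrist"); a=back(np.array([332,146.5]),.109,"wrist")
t=np.linspace(0,2*np.pi,721)
def res(v):
    q=proj(np.c_[v[0]+.0755*np.cos(t),v[1]+.0755*np.sin(t),0*t+.100],"wrist")
    return [q[:,0].min()-247.5,q[:,0].max()-413,q[:,1].min()-55,q[:,1].max()-223]
s=least_squares(res,[.54,.1]);print("h",h,"hub",a,"rim",s.x,s.fun,np.linalg.norm(h[:2]-s.x))
h=(h[:2]+[.485,.1245])/2; print(h)
ok=bot.move_straight([*h,.119],speed=.12,guard=8);print("hit",ok,bot.read_state()["tool_pos"])
if not ok:
    bot.set_gripper(0,20)
    s=bot.read_state();print(s["time_s"],s["force"],s["torque"],s["grip_width"],s["gripper_force"],s["tool_pos"])
E
```

```text
h [0.48607989 0.12358229 0.14      ] hub [0.54202173 0.09565912 0.109     ] rim [0.54243257 0.09554453] [-0.8813636   0.91890774 -0.71078004  1.08324735] 0.062942351948764
[0.48553995 0.12404114]
hit False [0.48625686 0.12406245 0.11986847]
4.0583 [-0.44944624  0.69578965  3.63218438] [ 0.02482313  0.14699931 -0.05032222] 0.27140742023232833 22.071216702461243 [0.48579036 0.12412679 0.11944599]
```

```bash
cat >> h.py <<'E'
import json,os
def turn(n,step,speed=.06,stop=99,kr=1.0e-4):
    d=json.load(open("st.json")) if os.path.exists("st.json") else dict(c=[.5432,.0958],th=float(np.arctan2(.1241-.0958,.4858-.5432)),r=.065)
    c=np.array(d["c"]);th=d["th"]
    for i in range(n):
        th-=np.radians(step); u=np.array([np.cos(th),np.sin(th)]); tg=np.array([u[1],-u[0]])
        bot.move_straight([*(c+d["r"]*u),.119],speed=speed)
        s=bot.read_state(); F=s["force"][:2]; p=s["tool_pos"][:2]-c
        ft=-F@tg; fr=F@u
        a=np.arctan2(p[1],p[0])
        print(f"{s['time_s']:.2f} cmd{np.degrees(th):.1f} act{np.degrees(a):.1f} r{np.hypot(*p)*1e3:.1f} ft{ft:.1f} fr{fr:.1f} fz{s['force'][2]:.1f} gw{s['grip_width']:.3f} gf{s['gripper_force']:.0f}")
        c=c+kr*np.clip(fr,-15,15)*u
        d.update(c=c.tolist(),th=th); json.dump(d,open("st.json","w"))
        if ft>stop: print("STOP"); break
    print("c",c)
E
python3 - <<'E'
from h import *
turn(6,10)
E
```

```text
4.40 cmd143.8 act143.6 r64.1 ft1.2 fr-2.7 fz2.0 gw0.272 gf22
4.74 cmd133.8 act133.5 r64.4 ft1.0 fr-3.3 fz4.1 gw0.273 gf22
5.08 cmd123.8 act123.6 r64.8 ft2.0 fr-1.5 fz5.7 gw0.277 gf22
5.42 cmd113.8 act113.6 r65.1 ft1.7 fr-0.8 fz5.7 gw0.276 gf23
5.77 cmd103.8 act103.8 r65.2 ft1.0 fr-2.7 fz6.0 gw0.275 gf23
6.11 cmd93.8 act93.9 r65.5 ft1.3 fr-0.2 fz6.6 gw0.272 gf23
c [0.5438244  0.09491776]
```

```bash
python3 - <<'E'
from h import *
turn(17,10,stop=5)
cv2.imwrite("pics/s2.png",cv2.resize(bot.get_image("scene")[225:350,180:430],None,fx=3,fy=3,interpolation=cv2.INTER_CUBIC))
E
```

```text
6.45 cmd83.8 act84.0 r65.6 ft1.9 fr-1.4 fz6.0 gw0.274 gf23
6.79 cmd73.8 act74.2 r65.7 ft2.0 fr0.1 fz7.0 gw0.272 gf23
7.13 cmd63.8 act64.3 r65.7 ft1.7 fr-0.1 fz6.5 gw0.274 gf22
7.47 cmd53.8 act54.4 r65.7 ft1.9 fr0.4 fz6.5 gw0.272 gf22
7.82 cmd43.8 act44.7 r65.7 ft1.8 fr0.7 fz5.9 gw0.274 gf22
8.16 cmd33.8 act34.8 r65.5 ft2.0 fr0.4 fz5.8 gw0.273 gf22
8.50 cmd23.8 act24.9 r65.4 ft2.0 fr-0.6 fz4.5 gw0.275 gf22
8.84 cmd13.8 act15.0 r65.4 ft3.3 fr-0.3 fz5.1 gw0.273 gf22
9.18 cmd3.8 act4.9 r65.3 ft3.9 fr1.0 fz4.3 gw0.268 gf22
9.53 cmd-6.2 act-5.4 r65.1 ft3.1 fr-0.5 fz5.8 gw0.277 gf22
9.87 cmd-16.2 act-15.5 r65.1 ft3.3 fr-0.2 fz5.8 gw0.272 gf22
10.21 cmd-26.2 act-25.6 r65.0 ft3.6 fr0.6 fz5.5 gw0.271 gf22
10.55 cmd-36.2 act-35.7 r64.8 ft2.8 fr-0.9 fz5.9 gw0.267 gf22
10.89 cmd-46.2 act-45.8 r64.8 ft3.2 fr-3.2 fz6.1 gw0.277 gf22
11.23 cmd-56.2 act-55.8 r65.0 ft3.6 fr-1.5 fz5.3 gw0.272 gf22
11.57 cmd-66.2 act-65.9 r65.1 ft2.4 fr-0.3 fz5.1 gw0.275 gf22
11.92 cmd-76.2 act-75.9 r65.0 ft2.4 fr-1.6 fz6.8 gw0.274 gf22
c [0.54349039 0.09542132]
```

View pics/s2.png

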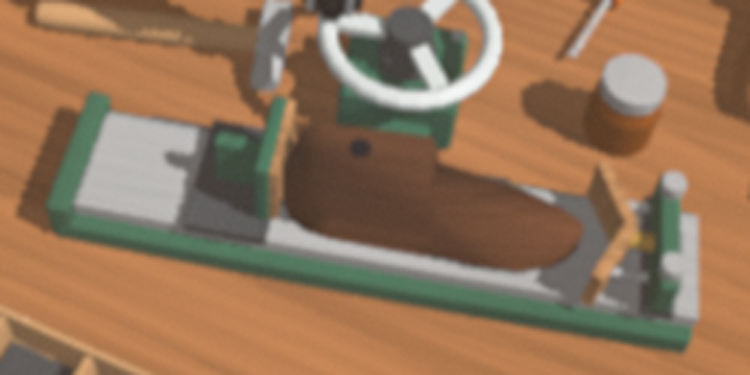

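The pad now touches the heel, and the toe at (580,235) is about 20 mm short of the V. I'll continue, with finer steps as it gets close.

```bash
python3 - <<'E'
from h import *
turn(5,10,stop=5)
turn(14,4,speed=.03,stop=5.5)
E
```

```text
12.31 cmd-86.2 act-85.8 r65.1 ft2.3 fr-1.7 fz4.7 gw0.276 gf22
12.65 cmd-96.2 act-95.8 r65.1 ft2.0 fr-0.8 fz7.1 gw0.274 gf22
12.99 cmd-106.2 act-105.7 r65.1 ft2.7 fr-1.5 fz6.7 gw0.269 gf22
13.33 cmd-116.2 act-115.7 r65.1 ft1.6 fr-1.8 fz6.9 gw0.277 gf22
13.68 cmd-126.2 act-125.7 r65.2 ft2.2 fr-1.2 fz6.1 gw0.275 gf22
c [0.54367956 0.09606845]
13.97 cmd-130.2 act-129.3 r65.2 ft2.8 fr-0.1 fz5.1 gw0.277 gf22
14.28 cmd-134.2 act-133.2 r65.2 ft3.8 fr0.3 fz5.9 gw0.276 gf22
14.57 cmd-138.2 act-137.2 r65.1 ft4.1 fr-1.7 fz5.6 gw0.276 gf22
14.88 cmd-142.2 act-141.2 r65.2 ft3.4 fr-1.1 fz5.7 gw0.275 gf22
15.18 cmd-146.2 act-145.2 r65.3 ft3.7 fr0.5 fz6.4 gw0.275 gf22
15.47 cmd-150.2 act-149.1 r65.2 ft3.1 fr0.5 fz7.1 gw0.275 gf22
15.78 cmd-154.2 act-153.1 r65.1 ft3.8 fr-1.1 fz5.6 gw0.272 gf22
16.07 cmd-158.2 act-157.1 r65.1 ft4.1 fr0.1 fz6.2 gw0.277 gf23
16.38 cmd-162.2 act-161.1 r65.1 ft4.4 fr1.3 fz6.7 gw0.272 gf23
16.68 cmd-166.2 act-165.1 r64.9 ft4.3 fr-1.5 fz7.5 gw0.273 gf23
16.98 cmd-170.2 act-169.1 r65.0 ft4.1 fr-0.2 fz7.1 gw0.273 gf23
17.27 cmd-174.2 act-173.0 r65.0 ft4.6 fr0.3 fz7.1 gw0.277 gf23
17.57 cmd-178.2 act-176.7 r64.9 ft5.9 fr-0.6 fz7.9 gw0.271 gf23
STOP
c [0.54396074 0.09622368]
```

```bash
python3 - <<'E'
from h import *
turn(4,4,speed=.03,stop=11)
cv2.imwrite("pics/s3.png",cv2.resize(bot.get_image("scene")[225:350,180:430],None,fx=3,fy=3,interpolation=cv2.INTER_CUBIC))
E
```

```text
17.88 cmd-182.2 act179.5 r64.9 ft7.1 fr0.8 fz8.9 gw0.275 gf23
18.18 cmd-186.2 act175.8 r64.8 ft8.8 fr-0.4 fz8.4 gw0.275 gf23
18.48 cmd-190.2 act172.1 r64.8 ft9.7 fr-1.1 fz9.0 gw0.272 gf23
18.77 cmd-194.2 act168.4 r64.8 ft10.8 fr-0.1 fz11.5 gw0.275 gf23
c [0.54404323 0.09620003]
```

View pics/s3.png

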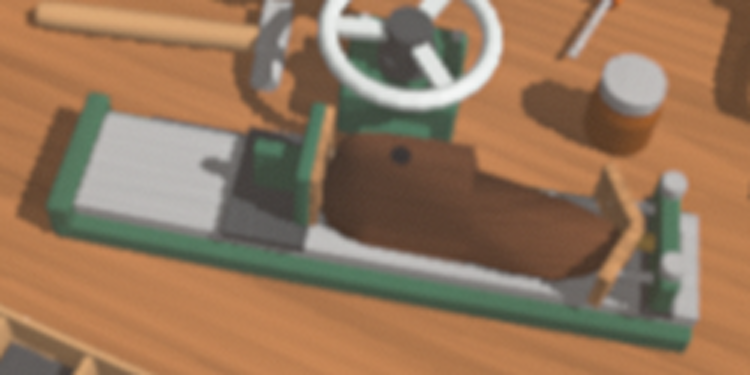

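The toe is in the V and the ramp fits 7 N/mm: about 28–34 N at the pad. One small step more, then release.

```bash
python3 - <<'E'
from h import *
turn(1,3.5,speed=.03)
bot.set_gripper(.62)
s=bot.read_state();p=s["tool_pos"];print(s["time_s"],p,s["force"],s["grip_width"])
bot.move_straight([p[0],p[1],.27],speed=.12)
bot.wait(.5)
s=bot.read_state();print(s["time_s"],s["force"])
cv2.imwrite("pics/w2.png",bot.get_image("wrist"))
cv2.imwrite("pics/s4.png",cv2.resize(bot.get_image("scene")[225:350,180:430],None,fx=3,fy=3,interpolation=cv2.INTER_CUBIC))
E
```

```text
19.11 cmd-197.7 act165.2 r64.8 ft13.5 fr-0.8 fz12.0 gw0.275 gf23
c [0.54411914 0.09617574]
19.5 [0.48128837 0.11620733 0.11816744] [-0.22713751 -0.36124043 -0.23526614] 0.6253289788739709
21.4083 [ 0.46547201 -0.22659082  0.18455834]
```

View pics/w2.png

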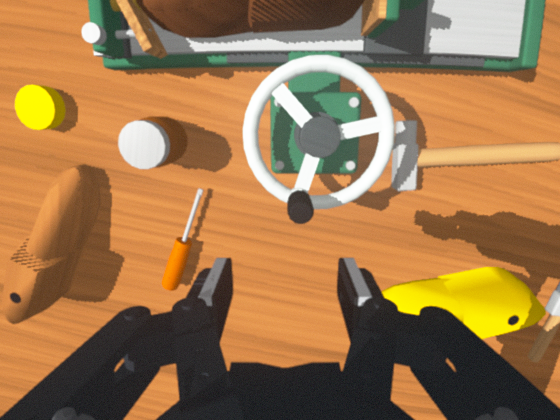

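View pics/s4.png

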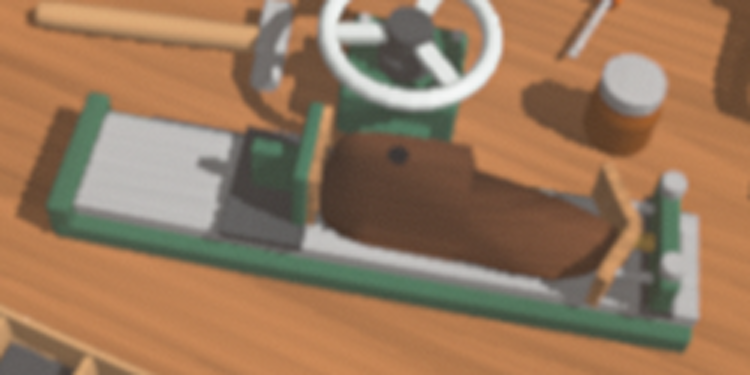

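Released. The pad still bears on the heel, but its edge may have moved back about 1–2 px, so I'll check for spring-back using the handle angle.

```bash
python3 - <<'E'
from h import *
c=np.array([.5441,.0962])
g=cv2.cvtColor(bot.get_image("wrist"),cv2.COLOR_BGR2GRAY)
m=(g[188:226,282:320]<50).astype(np.uint8);ys,xs=np.nonzero(m);print(xs.min()+282,xs.max()+282,ys.min()+188,ys.max()+188)
p=np.array([(xs.min()+xs.max())/2+282,(ys.min()+ys.max())/2+188])
h=back(p,.135,"wrist")[:2];print(p,h,np.degrees(np.arctan2(*(h-c)[::-1])),np.hypot(*(h-c)))
for a in(165,170,175,180,185):
    u=np.radians(a);print(a,proj([*(c+.065*np.array([np.cos(u),np.sin(u)])),.135],"wrist"))
A=cv2.imread("pics/s3.png").astype(np.float32).mean(2);B=cv2.imread("pics/s4.png").astype(np.float32).mean(2)
print("pad shift px/3",cv2.phaseCorrelate(A[105:220,290:325],B[105:220,290:325],cv2.createHanningWindow((35,115),cv2.CV_32F)),"last",cv2.phaseCorrelate(A[130:180,370:500],B[130:180,370:500],cv2.createHanningWindow((130,50),cv2.CV_32F)))
q=proj([[.70,.0,.1],[.70-.001*.2137*5,.001*.9769*5,.1]]);print("px/mm",(q[1]-q[0])/5)
E
```

```text
308 311 201 207
[309.5 204. ] [0.48241634 0.09277861] -176.82524596691206 0.06177847385191574
165 [[288.02806933 200.63562909]]
170 [[293.5509535 203.1015695]]
175 [[299.25380326 205.0850912 ]]
180 [[305.09946756 206.57671638]]
185 [[311.05052032 207.56954672]]
pad shift px/3 ((-0.19707687771479243, -0.12415696578416657), 0.5216243496647588) last ((-0.2897075936395055, 0.33473585793937133), 0.3950927172060366)
px/mm [0.42657224 0.07843215]
```

The handle centroid at about (301,207) reads ≈176°, so the wheel eased back about 10° on release. That leaves ~11° (2.9 mm, ≈20 N) of spring compression, which is about what friction can hold. I'll check whether it still creeps and measure it better.

```bash
python3 - <<'E'
from h import *
c=np.array([.5441,.0962])
def cen(im):
    s=im[185:228,280:322].astype(int); m=(s.max(2)<75).astype(np.uint8)
    n,l,st,ce=cv2.connectedComponentsWithStats(m); k=1+np.argmax(st[1:,4]); x,y,w,h,a=st[k]
    return (x+280,y+185,w,h,a),ce[k]+[280,185]
print(cen(cv2.imread("pics/w2.png")))
bot.wait(1.0); im=bot.get_image("wrist"); b,ce=cen(im);print(b,ce,bot.read_state()["time_s"])
h=back(ce,.135,"wrist")[:2];print(np.degrees(np.arctan2(*(h-c)[::-1])),np.hypot(*(h-c)))
print("maxdiff",np.abs(im.astype(int)-cv2.imread("pics/w2.png"))[40:230,230:420].mean())
E
```

```text
((np.int32(289), np.int32(192), np.int32(24), np.int32(31), np.int32(586)), array([300.13481229, 206.85494881]))
(np.int32(289), np.int32(191), np.int32(24), np.int32(32), np.int32(584)) [300.13527397 206.74486301] 22.6083
176.11410308364677 0.06631417859723006
maxdiff 2.0255771006463528
```

It holds still with no creep. The estimate sits right at the 20 N lower end, so I'll regrip gently, measure the angle and force by touch, and top up slightly before a soft release.

```bash
python3 - <<'E'
from h import *
d=json.load(open("st.json"));c=np.array(d["c"]);a=np.radians(176.1)
h=c+.065*np.array([np.cos(a),np.sin(a)])
bot.move_straight([*h,.27],speed=.1)
if bot.move_straight([*h,.119],speed=.12,guard=8): raise SystemExit("hit")
bot.set_gripper(0,20)
def rd(t):
    s=bot.read_state();p=s["tool_pos"][:2]-c;u=p/np.hypot(*p);tg=np.array([u[1],-u[0]])
    print(t,round(s["time_s"],2),"ang",np.degrees(np.arctan2(p[1],p[0])),"ft",-s["force"][:2]@tg,"fr",s["force"][:2]@u,s["gripper_force"])
rd("grip")
d["th"]=float(np.radians(-183.9));json.dump(d,open("st.json","w"))
turn(5,1.5,speed=.015,stop=9.5)
E
```

```text
grip 24.69 ang 176.114757609969 ft -0.17661313416092092 fr 2.114451790875494 20.452975630760193
24.96 cmd-185.4 act175.9 r64.6 ft6.4 fr2.4 fz6.8 gw0.275 gf21
25.23 cmd-186.9 act174.9 r64.4 ft9.9 fr1.2 fz6.3 gw0.274 gf21
STOP
c [0.54376763 0.09621205]
```

Before moving, at 176.1°, about 20 N was held with no hand force. At 174.9° the wheel needs 9.9 N to advance, i.e. ≈22–24 N at the pad. Releasing now.

```bash
python3 - <<'E'
from h import *
c=np.array([.5441,.0962])
bot.set_gripper(.62)
p=bot.read_state()["tool_pos"]
bot.move_straight([p[0],p[1],.27],speed=.12); bot.wait(.5)
im=bot.get_image("wrist")
s=im[185:235,275:322].astype(int); m=(s.max(2)<75).astype(np.uint8)
n,l,st,ce=cv2.connectedComponentsWithStats(m); k=1+np.argmax(st[1:,4])
h=back(ce[k]+[275,185],.135,"wrist")[:2];print(st[k],np.degrees(np.arctan2(*(h-c)[::-1])),np.hypot(*(h-c)),bot.read_state()["time_s"])
E
```

```text
[  1   2  25  31 585] 176.10941098363494 0.06633561561068799 27.575
```

```bash
python3 -c "
from workcell import bot
print(bot.close_job())"
```

```text
the job is handed in; nothing more can be done
None
```

The last is up against the toe stop with the pad bearing on it at an estimated 20 N, the bottom of the 20–50 N range, because the wheel eased back about 10° on release to what its own friction holds; the job was handed in at about 28 s with the handle released, and nothing but the handle was touched.

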